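# Pile corner plates heel to toe

## Robot

A 6-joint arm with a two-finger parallel gripper is mounted at the origin on a cart in front of the work surface, level with it; the furniture and walls round the work are solid. World frame = base frame: x ahead of the robot, y to its left, z up, the work surface at z = 0. Lengths are in m, angles in rad, forces in N, time in s.
With the tool pointing down it reaches from about 0.325 to 0.85 m from the base axis. Payload 15.5 kg.
Tool frame: the origin (TCP) lies midway between the tips of the shut fingers; the grasp point (between the pads) lies 19 mm behind it; z points along the fingers, y is the line along which they close (so a half turn about z gives the same grasp; the last joint's range is limited). The gripper opens to 91 mm and grips with 3 to 60 N. Pads are 32 mm wide; open, the fingers measure 118 mm over their backs; the gripper's body (76 mm by 178 mm) begins 60 mm behind the grasp point.
Start: joints at [1.016, 0.494, 1.345, -0, 1.302, -0.096], TCP at [0.277, 0.56, 0.214] pointing down, gripper open.
Joint ranges: [-2.91, 2.91], [-0.82, 2.16], [0.22, 2.67], [-1.22, 4.37], [0.12, 2.79], [-3.08, 3.08]. Speed limits (rad/s): [1.89, 1.89, 2.57, 3.01, 3.01, 3.01].

## Interface

Orientations are given as a unit quaternion [x, y, z, w].
In Python, from plant import bot gives the robot as it stands.
- The arm moves only by the tool carry_out, never from a script. Its argument "rows" is text: rows parted by semicolons, each of 7 numbers parted by spaces: the shift along the tool's x, y, z in m, then the turn, a rotation vector about the tool's x, y, z in degrees, then the finger opening in m, from 0 to 0.0912. A call has 1 to 5 rows; each row is the pose to reach, as a shift and turn from the pose commanded when the call began, along the tool's axes at that moment; what a row does not reach only later rows make up. A row lasts 1/10 s, in which the tool goes at most 50 mm and 8.59 degrees, less where a joint would pass 70% of its speed; a pose out of reach is approached as far as the arm can. A call with a gripper value outside its range is refused whole. The fingers move at their own pace and stop on an object; the grip force is fixed at half the most. Time passes only in rows, so rows that repeat a pose let the fingers close. It gives the time, the measured TCP pose, the force, the opening and the grip force at its end, in the units of the state.
- bot.observe(): the state, without advancing time (a new reading comes with each control period).
- bot.grab_frame(name): name is "scene" or "top"; returns a dict with "pixels" (420x560x3 uint8, red, green, blue), "fx", "fy", "cx", "cy" (pixels), "k1" (the pictures are not rectified: a ray, as slopes to the right and down, at radius r is drawn at 1 + k1 r^2 times it, then the intrinsics apply), "view" (4x4, takes a point from world to camera coordinates). Camera axes: x right, y up, looking along -z (the intrinsics and any distortion apply to the point x, -y, -z); pixel columns grow to the right and rows downward; lengths in m; the calibration is good to about 2 mm. A picture is of the moment at which its call begins. There is no depth.
- bot.close_job(): hands the job in; it is judged then, once.
The state is a dict: "time": time; "joint_pos": joint angles; "joint_vel": joint speeds; "tau": joint torques, N m; "tcp_pos": TCP position; "eef_rot": TCP orientation; "wrist_force": force on the tool from outside, world axes, zero at the start; "ft_torque": the same for the moment, N m; "width": finger opening in m; "grip_force": force on a finger pad.
Only numpy, scipy, OpenCV 4.12 (cv2) and the standard library are available. Lean on these libraries where they do the work, as an engineer would, in place of code of your own. Each camera call takes 0.05 s, during which the arm holds its last target. There are 200 camera calls.

## Task

Finish the pile of large L-shaped corner plates on the plywood board: lay the two other large plates on the one that lies there, heel blocks up, each turned half round from the plate beneath it so that their outer edges line up in one square and the pile lies flat. Leave the bottom plate where it is, and the small corner plate too.

Things in the scene. Friction and masses are not known exactly. Their poses are not given: they have to be found in the camera images.
- plate_base: Bottom plate, heel up on a 110 x 110 x 6 mm plywood board: flat aluminium L, 14 mm thick, legs 90 x 40 mm along the -x and -y sides of a 90 mm square. Origin: square's centre, underside; z up. On the corner a 26 mm square heel block, 10 mm high, centred at x = y = -29 mm, faces parallel to the legs. A plate turned half round rests flat on it, 14 mm up, same origin in plan.
- plate_a: One of the two other large corner plates, lying heel up on the bench; sizes, origin and axes as plate_base: legs 90 x 40 x 14 mm, heel 26 x 26 mm at x = y = -29 mm from z = 14 to 24 mm, easily gripped from above across its 26 mm. About 0.22 kg. Laid the same way round as the plate beneath, it would rock on that plate's heel. plate_a and plate_b may go on in either order.
- plate_b: The other large corner plate, lying heel up on the bench; the same as plate_a and plate_base in every size, with the same origin and axes. About 0.22 kg.
- small_plate: A bystander, not part of the pile: small aluminium corner plate of the same form, lying on the bench towards the robot and its right: legs 60 mm long, 26 mm wide, 8 mm thick, heel 16 x 16 x 6 mm. Origin: centre of its 60 mm square, underside; heel at x = y = -19.5 mm.

How it is judged:
At the end, for the whole second after the job is handed in: Two large plates lie flat (tilt under 3.4 deg) and still on the bottom one, 14 and 28 mm up (within 3 and 4 mm), centred on it within 18 mm, edges parallel within 15 deg, hence each half a turn from the one below; bottom and small plates within 30 mm of their start (((horizontal distance between each of plate_a, plate_b and plate_base below 0.018 m and z of plate_a in the frame of plate_base between 0.011 and 0.017 m and angle between the x axis of each of plate_a, plate_b and the x axis of plate_base, either way round below 0.26 rad and angle between each of plate_a, plate_b's own z axis and vertical below 0.06 rad and linear speed of each of plate_a, plate_b below 0.02 m/s and z of plate_b in the frame of plate_base between 0.024 and 0.032 m) or (horizontal distance between each of plate_b, plate_a and plate_base below 0.018 m and z of plate_b in the frame of plate_base between 0.011 and 0.017 m and angle between the x axis of each of plate_b, plate_a and the x axis of plate_base, either way round below 0.26 rad and angle between each of plate_b, plate_a's own z axis and vertical below 0.06 rad and linear speed of each of plate_b, plate_a below 0.02 m/s and z of plate_a in the frame of plate_base between 0.024 and 0.032 m)) and distance of each of plate_base, small_plate from where it was at the start of the episode below 0.03 m and angle between plate_base's own z axis and vertical below 0.06 rad); the robot touches nothing.
It also fails if it takes over 61 s, if anything falls off the work surface, if the arm or the gripper's body presses on something with over 40 N, if the wrist force passes 120 N, or if a joint passes its speed limit or range.

## Working session

There is one attempt and no reset: what is moved stays moved. The work goes in short steps, Python scripts to look and compute and a tool call to move; the robot and the scene stay as the last step left them, time stands still between calls to the robot, and variables do not carry over. Pictures are saved under pics/ and viewed, at most 10 in all, crops included, and the job is handed in when it is done.

Besides the shell and the picture viewer there is one more tool, called after "Request:" as name(argument=value, ...), one argument or row to a line, values as JSON. carry_out: Moves the arm, as the interface text tells. Its arguments: {"type":"object","properties":{"rows":{"type":"string"}},"required":["rows"]}

```bash
mkdir -p pics
python3 - <<'E'
from plant import bot
import cv2,pickle
s=bot.observe();print({k:s[k] for k in('time','tcp_pos','eef_rot','width')})
for n in('scene','top'):
    f=bot.grab_frame(n);pickle.dump(f,open(n+'.pkl','wb'));cv2.imwrite(f'pics/{n}0.png',f['pixels'][:,:,::-1])
    print(n,f['fx'],f['fy'],f['cx'],f['cy'],f['k1']);print(f['view'])
E
```

```text
{'time': 0.0, 'tcp_pos': array([0.27712561, 0.55975661, 0.21330535]), 'eef_rot': array([ 2.27863824e-01,  9.73692795e-01, -6.12403445e-04, -2.06940558e-04]), 'width': 0.09095847039285568}
scene 382.462816650975 382.462816650975 283.7418135532275 210.94381868352076 -0.08018111292365847
[[ 0.99767141 -0.06550882 -0.01898311 -0.47023057]
 [ 0.04831032  0.48228018  0.87468391 -0.02691013]
 [-0.04814433 -0.87356421  0.48432189 -0.88413902]
 [ 0.          0.          0.          1.        ]]
top 424.01629319979554 424.01629319979554 284.6879738497021 209.41496827993944 -0.04905113250905579
[[-0.00395842 -0.99996493 -0.00738053 -0.02068469]
 [ 0.98849547 -0.00502875  0.15116686 -0.4548815 ]
 [-0.15119867 -0.00669724  0.98848071 -0.85501573]
 [ 0.          0.          0.          1.        ]]
```

View pics/top0.png

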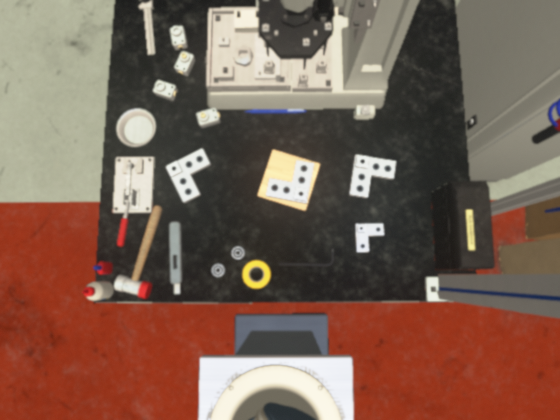

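View pics/scene0.png

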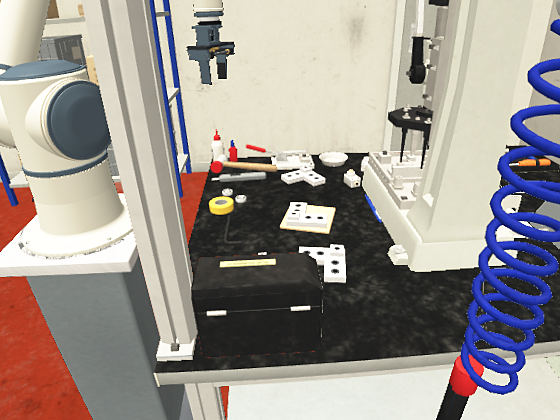

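The top view shows one large plate left (187,175), the base on its board (289,180), one large plate right (372,175), and the small plate (369,236). The gantry stands just beyond, at rows under 108. The scene view confirms this.

```bash
cat > h.py <<'E'
import numpy as np,cv2
from plant import bot
def ray(f,uv,z):
    uv=np.asarray(uv,float).reshape(-1,2)
    d=(uv-[f['cx'],f['cy']])/[f['fx'],f['fy']]
    rd=np.linalg.norm(d,axis=1,keepdims=True);r=rd.copy()
    for _ in range(10): r=rd/(1+f['k1']*r**2)
    d=d*r/np.maximum(rd,1e-9)
    R=f['view'][:3,:3];c=-R.T@f['view'][:3,3]
    w=np.c_[d[:,0],-d[:,1],-np.ones(len(d))]@R
    return c+w*((z-c[2])/w[:,2])[:,None]
def plate(f,box,z,thr=0.35):
    x0,y0,x1,y1=box
    im=cv2.cvtColor(f['pixels'],cv2.COLOR_RGB2HSV)[y0:y1,x0:x1]
    m=((im[:,:,2]>140)&(im[:,:,1]<60)).astype(np.uint8)
    c=max(cv2.findContours(m,cv2.RETR_EXTERNAL,cv2.CHAIN_APPROX_NONE)[0],key=cv2.contourArea)
    P=ray(f,c.reshape(-1,2)+[x0,y0],z)[:,:2]
    (cx,cy),(w,h),a=cv2.minAreaRect((P*1000).astype(np.float32))
    mm=np.zeros_like(m);cv2.drawContours(mm,[c],-1,1,-1)
    v,u=np.nonzero(mm);g=ray(f,np.c_[u+x0,v+y0],z)[:,:2].mean(0)*1000-[cx,cy]
    # heel dir = -(1,1) in plate frame -> yaw
    yaw=np.degrees(np.arctan2(g[1],g[0]))-225
    k=a+90*np.round((yaw-a)/90)
    return np.array([cx,cy]),(k+180)%360-180,(w,h),(yaw+180)%360-180
def heel(c,yaw,l=-29):
    t=np.radians(yaw);return c+np.array([[np.cos(t),-np.sin(t)],[np.sin(t),np.cos(t)]])@[l,l]
E
python3 - <<'E'
from h import *
import pickle
f=pickle.load(open('top.pkl','rb'))
for n,b,z in(('L',(160,140,216,208),.014),('B',(252,145,325,214),.02),('R',(340,148,402,204),.014),('S',(350,216,390,258),.008)):
    c,y,wh,yr=plate(f,b,z);print(n,c,'yaw',y,'rough',yr,wh,'heel',heel(c,y) if n!='S' else heel(c,y,-19.5))
p=f['pixels'][135:265,155:410,::-1];cv2.imwrite('pics/crop.png',cv2.resize(p,None,fx=3,fy=3,interpolation=cv2.INTER_CUBIC))
E
```

```text
L [535.63922119 178.95362854] yaw -152.96116638183594 rough -151.69470188940494 (93.13846588134766, 91.89667510986328) heel [548.28624646 217.96712303]
B [523.52539062 -33.67066956] yaw -11.778167724609375 rough -13.033700862986564 (92.7585220336914, 92.84527587890625) heel [489.21641038 -56.14051323]
R [ 527.54302979 -213.51089478] yaw 169.68982696533203 rough 171.02173235613827 (91.6290054321289, 93.5676040649414) heel [ 561.26510499 -190.16948   ]
S [ 397.24679565 -203.34056091] yaw 179.6839828491211 rough 176.57220879716783 (60.843788146972656, 62.20123291015625) heel [ 416.85405153 -183.94841   ]
```

View pics/crop.png

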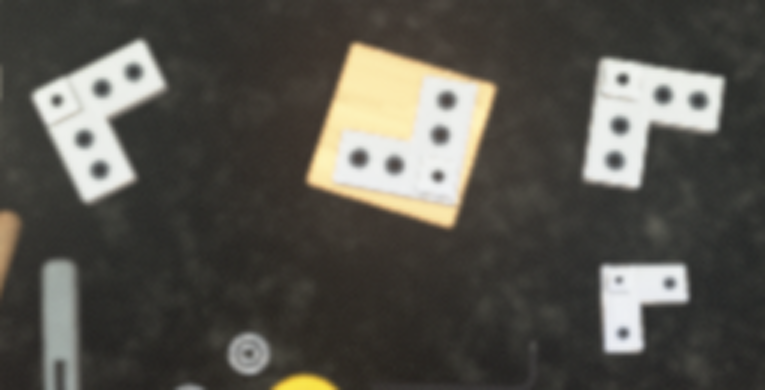

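The crop shows the heel blocks at crop pixels (57,100) on the left plate, (437,178) on the base and (622,79) on the right plate, so all three yaws are confirmed. I'll take the left plate first.

```bash
cat > plan.py <<'E'
import sys,numpy as np
from plant import bot
from scipy.spatial.transform import Rotation as R
# waypoints: x y z psi(deg, tool y heading) ncalls
def plan(wps):
    s=bot.observe();p=np.array(s['tcp_pos']);y=R.from_quat(s['eef_rot']).as_matrix()[:,1];a=np.degrees(np.arctan2(y[1],y[0]))
    print('now',s['time'].round(2),(p*1000).round(1),'psi',a.round(1),'w',round(s['width'],4),'F',np.round(s['wrist_force'],1))
    for x,yy,z,psi,n in wps:
        q=np.array([x,yy,z])/1000;d=(q-p)/n;da=(psi-a+180)%360-180 if abs(psi-a)>200 else psi-a
        for i in range(n):
            t=np.radians(a);ty=np.array([np.cos(t),np.sin(t),0]);tx=np.array([-np.sin(t),np.cos(t),0])
            print('  call: %.4f %.4f %.4f 0 0 %.2f'%(d@tx,d@ty,-d[2],-da/n),' rows>=',max(np.ceil(np.linalg.norm(d)/.05),np.ceil(abs(da/n)/8.59)));a+=da/n
        p=q
if __name__=='__main__': plan([tuple(float(v) if i<4 else int(v) for i,v in enumerate(w.split(','))) for w in sys.argv[1:]])
E
python3 plan.py 548,218,100,117,2 548,218,16,117,1 548,218,120,117,1 558,-11,120,78.2,1
```

```text
Traceback (most recent call last):
  File "plan.py", line 14, in <module>
    if __name__=='__main__': plan([tuple(float(v) if i<4 else int(v) for i,v in enumerate(w.split(','))) for w in sys.argv[1:]])
                             ~~~~^^^^^^^^^^^^^^^^^^^^^^^^^^^^^^^^^^^^^^^^^^^^^^^^^^^^^^^^^^^^^^^^^^^^^^^^^^^^^^^^^^^^^^^^^^^^^^^
  File "plan.py", line 7, in plan
    print('now',s['time'].round(2),(p*1000).round(1),'psi',a.round(1),'w',round(s['width'],4),'F',np.round(s['wrist_force'],1))
                ^^^^^^^^^^^^^^^
AttributeError: 'float' object has no attribute 'round'
```

```bash
sed -i "s/s\['time'\].round(2)/round(s['time'],2)/" plan.py
python3 plan.py 548,218,100,117,2 548,218,16,117,1 548,218,120,117,1 558,-11,120,78.2,1
```

```text
now 0.1 [277.1 559.8 213.4] psi 63.7 w 0.0909 F [0.  1.  0.2]
  call: -0.1972 -0.0931 0.0567 0 0 -26.67  rows>= 5.0
  call: -0.1344 -0.1717 0.0567 0 0 -26.67  rows>= 5.0
  call: 0.0000 0.0000 0.0840 0 0 -0.00  rows>= 2.0
  call: 0.0000 0.0000 -0.1040 0 0 -0.00  rows>= 3.0
  call: 0.0951 -0.2086 -0.0000 0 0 38.80  rows>= 5.0
```

Request:
carry_out(
  rows="-0.197 -0.093 0.057 0 0 -26.7 0.06;-0.197 -0.093 0.057 0 0 -26.7 0.06;-0.197 -0.093 0.057 0 0 -26.7 0.06;-0.197 -0.093 0.057 0 0 -26.7 0.06;-0.197 -0.093 0.057 0 0 -26.7 0.06",
)

```text
time: 0.6
tcp_pos: [0.4136, 0.3869, 0.156]
eef_rot: [-0.004, 1.0, -0.0, -0.0]
wrist_force: [0.0, 0.9, -0.3]
width: 0.0604
grip_force: 0.0
```

Request:
carry_out(
  rows="-0.134 -0.172 0.057 0 0 -26.7 0.06;-0.134 -0.172 0.057 0 0 -26.7 0.06;-0.134 -0.172 0.057 0 0 -26.7 0.06;-0.134 -0.172 0.057 0 0 -26.7 0.06;-0.134 -0.172 0.057 0 0 -26.7 0.06",
)

```text
time: 1.1
tcp_pos: [0.5487, 0.216, 0.0991]
eef_rot: [-0.235, 0.972, -0.0, -0.0]
wrist_force: [0.8, 0.0, 0.4]
width: 0.0605
grip_force: 0.0
```

```bash
python3 plan.py 548,218,60,117,1 548,218,16,117,1
```

```text
now 1.1 [548.7 216.   99.1] psi 117.2 w 0.0605 F [0.8 0.  0.4]
  call: -0.0003 0.0021 0.0391 0 0 0.17  rows>= 1.0
  call: 0.0000 0.0000 0.0440 0 0 -0.00  rows>= 1.0
```

Request:
carry_out(
  rows="0 0.002 0.035 0 0 0 0.06;0 0.002 0.06 0 0 0 0.06;0 0.002 0.075 0 0 0 0.06;0 0.002 0.083 0 0 0 0.06;0 0.002 0.083 0 0 0 0.06",
)

```text
time: 1.6
tcp_pos: [0.5462, 0.2198, 0.0161]
eef_rot: [-0.234, 0.972, -0.0, -0.001]
wrist_force: [0.3, 0.7, 0.1]
width: 0.0598
grip_force: 0.0
```

Request:
carry_out(
  rows="0 0 0 0 0 0 0.04;0 0 0 0 0 0 0.02;0 0 0 0 0 0 0.02;0 0 0 0 0 0 0.02;0 0 0 0 0 0 0.02",
)

```text
time: 2.1
tcp_pos: [0.547, 0.22, 0.0173]
eef_rot: [-0.234, 0.972, -0.0, 0.0]
wrist_force: [-1.6, -0.3, 5.4]
width: 0.0254
grip_force: 30.0
```

Request:
carry_out(
  rows="0 0 -0.02 0 0 0 0.02;0 0 -0.05 0 0 0 0.02;0 0 -0.09 0 0 0 0.02;0 0 -0.1 0 0 0 0.02;0 0 -0.1 0 0 0 0.02",
)

```text
time: 2.6
tcp_pos: [0.5476, 0.2202, 0.1184]
eef_rot: [-0.234, 0.972, 0.0, 0.002]
wrist_force: [-0.2, -0.1, -2.2]
width: 0.0258
grip_force: 30.0
```

```bash
python3 - <<'E'
from h import *
for n in('scene','top'):
    f=bot.grab_frame(n)
    p=f['pixels'][:,:,::-1];p=p[100:260,130:420] if n=='top' else p[100:300,180:400]
    cv2.imwrite(f'pics/{n}1.png',cv2.resize(p,(520,360 if n=='top' else 470)))
E
python3 - <<'E'
import cv2,numpy as np
a=cv2.imread('pics/scene1.png');cv2.imwrite('pics/lift.png',a)
E
python3 plan.py 558,-11,120,78.2,1 558,-11,36.5,78.2,1
```

```text
now 2.7 [546.2 219.8 116. ] psi 117.1 w 0.0253 F [ 0.1 -0.4 -2.5]
  call: 0.0945 -0.2109 -0.0040 0 0 38.85  rows>= 5.0
  call: 0.0000 0.0000 0.0835 0 0 -0.00  rows>= 2.0
```

View pics/lift.png

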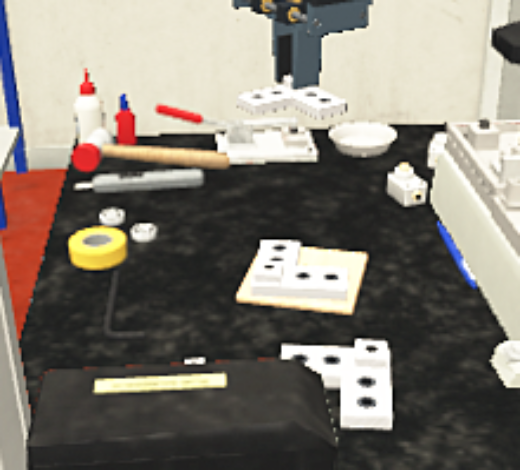

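The plate hangs level in the gripper (scene crop (290,100)), well clear. Next I move it over the base.

Request:
carry_out(
  rows="0.02 -0.045 0 0 0 8 0.02;0.04 -0.09 0 0 0 16 0.02;0.06 -0.13 0 0 0 24 0.02;0.08 -0.175 0 0 0 32 0.02;0.0945 -0.211 0 0 0 38.9 0.02",
)

```text
time: 3.2
tcp_pos: [0.5573, -0.0133, 0.1152]
eef_rot: [0.106, 0.994, -0.0, -0.001]
wrist_force: [0.5, -0.2, -1.1]
width: 0.0255
grip_force: 30.0
```

```bash
python3 plan.py 558,-11,50,78.2,1 558,-11,36.5,78.2,1
```

```text
now 3.2 [557.3 -13.3 115.2] psi 77.8 w 0.0255 F [ 0.5 -0.2 -1.1]
  call: -0.0002 0.0024 0.0652 0 0 -0.41  rows>= 2.0
  call: 0.0000 0.0000 0.0135 0 0 -0.00  rows>= 1.0
```

Request:
carry_out(
  rows="0 0.002 0.03 0 0 0 0.02;0 0.002 0.055 0 0 0 0.02;0 0.002 0.07 0 0 0 0.02;0 0.002 0.076 0 0 0 0.02;0 0.002 0.076 0 0 0 0.02",
)

```text
time: 3.7
tcp_pos: [0.5579, -0.0089, 0.0394]
eef_rot: [0.103, 0.995, 0.0, -0.001]
wrist_force: [0.7, -0.7, -1.5]
width: 0.0254
grip_force: 30.0
```

Request:
carry_out(
  rows="0 0 0.001 0 0 0 0.02;0 0 0.002 0 0 0 0.02;0 0 0.003 0 0 0 0.02",
)

```text
time: 4.0
tcp_pos: [0.5594, -0.009, 0.0384]
eef_rot: [0.103, 0.995, -0.0, 0.001]
wrist_force: [0.6, -0.1, -2.2]
width: 0.0258
grip_force: 30.0
```

Request:
carry_out(
  rows="0 0 0.0007 0 0 0 0.02;0 0 0.0013 0 0 0 0.02;0 0 0.002 0 0 0 0.02",
)

```text
time: 4.3
tcp_pos: [0.5596, -0.0088, 0.0368]
eef_rot: [0.103, 0.995, 0.0, 0.001]
wrist_force: [-2.2, 4.8, 19.7]
width: 0.0255
grip_force: 30.1
```

Contact. I'll release and lift.

Request:
carry_out(
  rows="0 0 -0.001 0 0 0 0.03;0 0 -0.001 0 0 0 0.04;0 0 -0.001 0 0 0 0.05;0 0 -0.001 0 0 0 0.05;0 0 -0.001 0 0 0 0.05",
)

```text
time: 4.8
tcp_pos: [0.559, -0.009, 0.0369]
eef_rot: [0.103, 0.995, 0.0, -0.0]
wrist_force: [0.2, -0.6, -0.0]
width: 0.0501
grip_force: 0.0
```

Request:
carry_out(
  rows="0 0 -0.02 0 0 0 0.055;0 0 -0.05 0 0 0 0.055;0 0 -0.08 0 0 0 0.055;0 0 -0.08 0 0 0 0.055",
)

```text
time: 5.2
tcp_pos: [0.561, -0.0092, 0.1203]
eef_rot: [0.103, 0.995, -0.0, 0.003]
wrist_force: [-0.5, -0.3, -1.6]
width: 0.055
grip_force: 0.0
```

```bash
python3 plan.py 561,-190,100,79.7,1
```

```text
now 5.2 [561.   -9.2 120.3] psi 78.2 w 0.055 F [-0.5 -0.3 -1.6]
  call: -0.0371 -0.1770 0.0203 0 0 -1.54  rows>= 4.0
```

Request:
carry_out(
  rows="-0.037 -0.177 0.01 0 0 -1.5 0.06;-0.037 -0.177 0.01 0 0 -1.5 0.06;-0.037 -0.177 0.01 0 0 -1.5 0.06;-0.037 -0.177 0.01 0 0 -1.5 0.06;-0.037 -0.177 0.01 0 0 -1.5 0.06",
)

```text
time: 5.7
tcp_pos: [0.5586, -0.1937, 0.1061]
eef_rot: [0.092, 0.996, -0.0, -0.0]
wrist_force: [-0.3, 1.1, -0.0]
width: 0.0601
grip_force: 0.0
```

```bash
python3 - <<'E'
from h import *
f=bot.grab_frame('top')
p=f['pixels'][130:230,230:410,::-1];cv2.imwrite('pics/t2.png',cv2.resize(p,None,fx=4,fy=4,interpolation=cv2.INTER_CUBIC))
E
python3 plan.py 561,-190,16.3,79.7,1
```

```text
now 5.75 [ 558.4 -191.6  106.1] psi 79.5 w 0.0601 F [-0.1  1.8  0.2]
  call: -0.0023 0.0020 0.0898 0 0 -0.21  rows>= 2.0
```

View pics/t2.png

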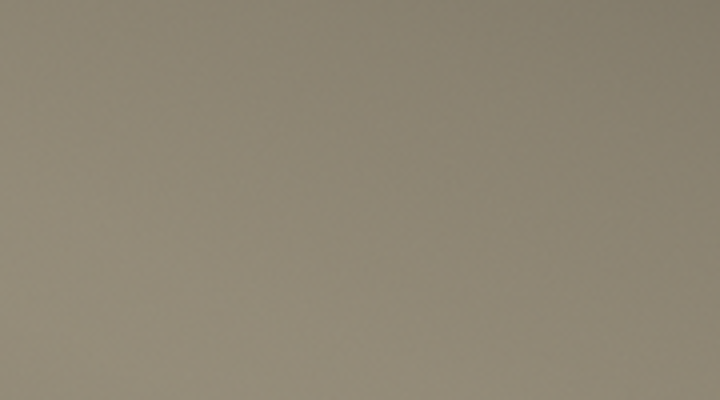

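The arm blocks the top camera completely here, so that picture is no use. I'll grasp the right plate and check with the scene camera later.

Request:
carry_out(
  rows="-0.002 0.002 0.035 0 0 0 0.06;-0.002 0.002 0.065 0 0 0 0.06;-0.002 0.002 0.08 0 0 0 0.06;-0.002 0.002 0.089 0 0 0 0.06;-0.002 0.002 0.089 0 0 0 0.06",
)

```text
time: 6.25
tcp_pos: [0.5606, -0.1871, 0.017]
eef_rot: [0.09, 0.996, 0.0, -0.001]
wrist_force: [0.6, 0.4, 0.6]
width: 0.0599
grip_force: 0.0
```

Request:
carry_out(
  rows="0 0 0 0 0 0 0.04;0 0 0 0 0 0 0.02;0 0 0 0 0 0 0.02;0 0 0 0 0 0 0.02;0 0 0 0 0 0 0.02",
)

```text
time: 6.75
tcp_pos: [0.5614, -0.1884, 0.0183]
eef_rot: [0.09, 0.996, -0.0, 0.0]
wrist_force: [-1.1, 0.9, 5.2]
width: 0.0255
grip_force: 30.0
```

Request:
carry_out(
  rows="0 0 -0.02 0 0 0 0.02;0 0 -0.05 0 0 0 0.02;0 0 -0.09 0 0 0 0.02;0 0 -0.11 0 0 0 0.02;0 0 -0.11 0 0 0 0.02",
)

```text
time: 7.25
tcp_pos: [0.5626, -0.1888, 0.1308]
eef_rot: [0.09, 0.996, -0.001, 0.002]
wrist_force: [0.4, -0.6, -2.6]
width: 0.025
grip_force: 30.0
```

```bash
python3 - <<'E'
from h import *
f=bot.grab_frame('scene')
p=f['pixels'][100:300,200:420,::-1];cv2.imwrite('pics/s3.png',cv2.resize(p,None,fx=3,fy=3,interpolation=cv2.INTER_CUBIC))
E
python3 plan.py 489,-56,130,-98.8,5
```

```text
now 7.3 [ 561.7 -188.4  128.8] psi 79.7 w 0.0249 F [ 0.2 -0.7 -2.1]
  call: 0.0191 0.0234 -0.0002 0 0 35.69  rows>= 5.0
  call: 0.0292 0.0079 -0.0002 0 0 35.69  rows>= 5.0
  call: 0.0283 -0.0106 -0.0002 0 0 35.69  rows>= 5.0
  call: 0.0168 -0.0251 -0.0002 0 0 35.69  rows>= 5.0
  call: -0.0010 -0.0302 -0.0002 0 0 35.69  rows>= 5.0
```

View pics/s3.png

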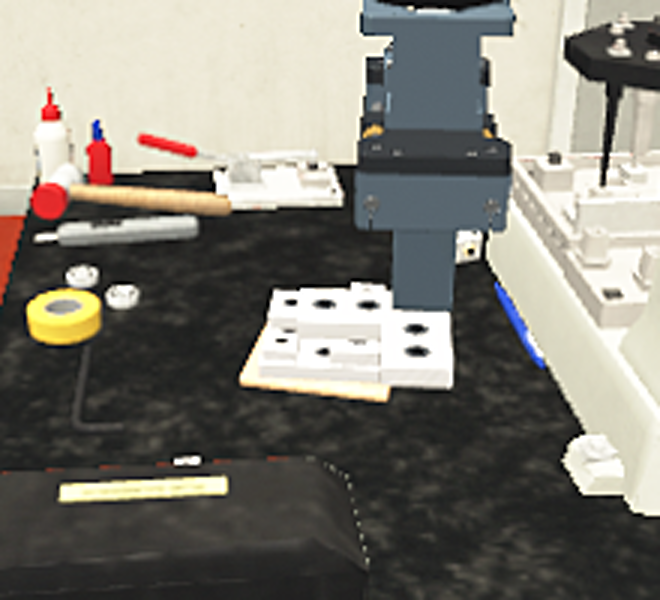

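Layer 1 lies flat on the base around crop (320,310), and the second plate is held level at (420,340), well clear of the gantry. Next I turn it half round over the pile.

Request:
carry_out(
  rows="0.004 0.005 0 0 0 7 0.02;0.008 0.01 0 0 0 14 0.02;0.012 0.015 0 0 0 21 0.02;0.016 0.02 0 0 0 28 0.02;0.019 0.023 0 0 0 35.7 0.02",
)

```text
time: 7.8
tcp_pos: [0.5455, -0.1614, 0.1261]
eef_rot: [0.393, 0.919, 0.0, -0.001]
wrist_force: [-0.4, 0.1, -2.6]
width: 0.0256
grip_force: 30.0
```

Request:
carry_out(
  rows="0.006 0.002 0 0 0 7 0.02;0.012 0.004 0 0 0 14 0.02;0.018 0.005 0 0 0 21 0.02;0.024 0.007 0 0 0 28 0.02;0.029 0.008 0 0 0 35.7 0.02",
)

```text
time: 8.3
tcp_pos: [0.5311, -0.1351, 0.1262]
eef_rot: [0.656, 0.755, -0.001, -0.001]
wrist_force: [0.5, -0.3, -2.6]
width: 0.0252
grip_force: 30.0
```

Request:
carry_out(
  rows="0.006 -0.002 0 0 0 7 0.02;0.012 -0.004 0 0 0 14 0.02;0.017 -0.006 0 0 0 21 0.02;0.023 -0.008 0 0 0 28 0.02;0.028 -0.011 0 0 0 35.7 0.02",
)

```text
time: 8.8
tcp_pos: [0.5163, -0.1091, 0.1262]
eef_rot: [0.856, 0.517, -0.001, -0.001]
wrist_force: [-0.4, -0.2, -2.2]
width: 0.0253
grip_force: 30.0
```

Request:
carry_out(
  rows="0.003 -0.005 0 0 0 7 0.02;0.006 -0.01 0 0 0 14 0.02;0.01 -0.015 0 0 0 21 0.02;0.014 -0.02 0 0 0 28 0.02;0.017 -0.025 0 0 0 35.7 0.02",
)

```text
time: 9.3
tcp_pos: [0.5019, -0.0825, 0.1263]
eef_rot: [0.973, 0.23, -0.001, -0.001]
wrist_force: [0.0, 0.5, -2.8]
width: 0.0257
grip_force: 30.0
```

Request:
carry_out(
  rows="0 -0.006 0 0 0 7 0.02;0 -0.012 0 0 0 14 0.02;-0.001 -0.018 0 0 0 21 0.02;-0.001 -0.024 0 0 0 28 0.02;-0.001 -0.03 0 0 0 35.7 0.02",
)

```text
time: 9.8
tcp_pos: [0.4874, -0.0563, 0.1264]
eef_rot: [0.997, -0.08, -0.001, -0.0]
wrist_force: [0.6, -1.0, -1.7]
width: 0.0254
grip_force: 30.0
```

```bash
python3 - <<'E'
from h import *
f=bot.grab_frame('scene')
p=f['pixels'][130:280,220:400,::-1];cv2.imwrite('pics/s4.png',cv2.resize(p,None,fx=4,fy=4,interpolation=cv2.INTER_CUBIC))
E
python3 plan.py 489,-56,51.5,-101.8,1
```

```text
now 9.85 [486.9 -55.6 126.4] psi -99.7 w 0.0257 F [-0.7  0.7 -2.5]
  call: 0.0022 0.0000 0.0749 0 0 2.11  rows>= 2.0
```

View pics/s4.png

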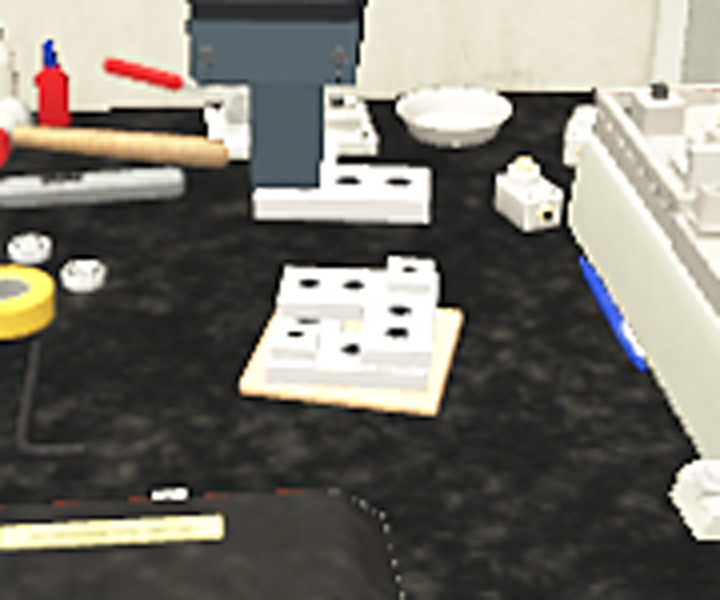

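Layer 1 sits flat and aligned, with its heel at (408,270). Plate 2 is held level above it, so I lower it.

Request:
carry_out(
  rows="0.002 0 0.03 0 0 2 0.02;0.002 0 0.055 0 0 2 0.02;0.002 0 0.067 0 0 2 0.02;0.002 0 0.072 0 0 2 0.02;0.002 0 0.072 0 0 2 0.02",
)

```text
time: 10.35
tcp_pos: [0.4898, -0.0569, 0.0549]
eef_rot: [0.996, -0.094, -0.001, -0.0]
wrist_force: [0.3, 0.4, -2.3]
width: 0.0255
grip_force: 30.0
```

Request:
carry_out(
  rows="0 0 0.001 0 0 0 0.02;0 0 0.0015 0 0 0 0.02;0 0 0.002 0 0 0 0.02",
)

```text
time: 10.65
tcp_pos: [0.4909, -0.0571, 0.0544]
eef_rot: [0.996, -0.094, 0.0, 0.0]
wrist_force: [-0.2, 1.0, -3.7]
width: 0.0255
grip_force: 30.0
```

Request:
carry_out(
  rows="0 0 0.0005 0 0 0 0.02;0 0 0.001 0 0 0 0.02;0 0 0.0015 0 0 0 0.02",
)

```text
time: 10.95
tcp_pos: [0.4906, -0.057, 0.0525]
eef_rot: [0.996, -0.094, 0.0, 0.0]
wrist_force: [-0.2, -0.7, -1.3]
width: 0.0255
grip_force: 30.0
```

Request:
carry_out(
  rows="0 0 0.0005 0 0 0 0.02;0 0 0.001 0 0 0 0.02;0 0 0.0015 0 0 0 0.02",
)

```text
time: 11.25
tcp_pos: [0.4903, -0.0572, 0.0516]
eef_rot: [0.996, -0.094, -0.0, 0.0]
wrist_force: [-8.0, -4.2, 24.1]
width: 0.0254
grip_force: 30.2
```

Contact. I'll release, lift and back away.

Request:
carry_out(
  rows="0 0 -0.001 0 0 0 0.03;0 0 -0.001 0 0 0 0.04;0 0 -0.001 0 0 0 0.05;0 0 -0.001 0 0 0 0.05;0 0 -0.001 0 0 0 0.05",
)

```text
time: 11.75
tcp_pos: [0.4906, -0.057, 0.0518]
eef_rot: [0.996, -0.094, -0.0, 0.0]
wrist_force: [-0.1, -0.4, -0.2]
width: 0.0499
grip_force: 0.0
```

Request:
carry_out(
  rows="0 0 -0.02 0 0 0 0.055;0 0 -0.05 0 0 0 0.055;0 0 -0.09 0 0 0 0.055;0 0 -0.12 0 0 0 0.055;0 0 -0.12 0 0 0 0.055",
)

```text
time: 12.25
tcp_pos: [0.4925, -0.0574, 0.1754]
eef_rot: [0.996, -0.094, 0.003, 0.0]
wrist_force: [0.3, 0.1, -1.1]
width: 0.0552
grip_force: 0.0
```

```bash
python3 plan.py 400,350,200,-60,2
```

```text
now 12.25 [492.5 -57.4 175.4] psi -100.8 w 0.0552 F [ 0.3  0.1 -1.1]
  call: -0.0837 -0.1914 -0.0123 0 0 -20.42  rows>= 5.0
  call: -0.0117 -0.2086 -0.0123 0 0 -20.42  rows>= 5.0
```

Request:
carry_out(
  rows="-0.084 -0.191 -0.012 0 0 -20 0.06;-0.084 -0.191 -0.012 0 0 -20 0.06;-0.084 -0.191 -0.012 0 0 -20 0.06;-0.084 -0.191 -0.012 0 0 -20 0.06;-0.084 -0.191 -0.012 0 0 -20 0.06",
)

```text
time: 12.75
tcp_pos: [0.4422, 0.1503, 0.1834]
eef_rot: [0.997, 0.082, -0.0, -0.0]
wrist_force: [-0.2, -0.3, 0.1]
width: 0.0599
grip_force: 0.0
```

Request:
carry_out(
  rows="-0.012 -0.209 -0.012 0 0 -20 0.06;-0.012 -0.209 -0.012 0 0 -20 0.06;-0.012 -0.209 -0.012 0 0 -20 0.06;-0.012 -0.209 -0.012 0 0 -20 0.06;-0.012 -0.209 -0.012 0 0 -20 0.06",
)

```text
time: 13.25
tcp_pos: [0.3979, 0.3546, 0.1954]
eef_rot: [0.967, 0.253, 0.0, -0.0]
wrist_force: [0.7, -0.5, -0.3]
width: 0.0599
grip_force: 0.0
```

Run:
```python
from h import *
g=bot.grab_frame('scene')
f=bot.grab_frame('top')
for n,b,z in(('top plate',(252,140,330,214),.048),('S',(350,216,390,258),.008)):
    c,y,wh,yr=plate(f,b,z);print(n,c,y,wh)
a=cv2.resize(f['pixels'][130:230,240:340],(400,400),interpolation=cv2.INTER_CUBIC)
b=cv2.resize(g['pixels'][180:250,265:355],(400,400),interpolation=cv2.INTER_CUBIC)
cv2.imwrite('pics/end.png',np.hstack([a,b])[:,:,::-1])
```

```text
top plate [521.20385742 -32.00756454] -11.356399536132812 (101.21239471435547, 97.47769927978516)
S [ 397.24203491 -204.11288452] 179.68701934814453 (62.48479080200195, 62.2020149230957)
```

View pics/end.png

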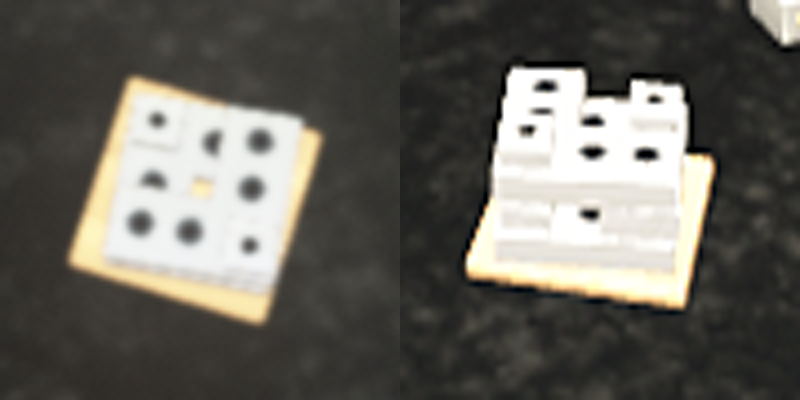

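The pile is square and flat: both heels show in the top view at (157,120) and (250,245). The top plate's centre is about 3 mm from the base's, with its edges parallel within about 1°. Handing in.

```bash
python3 -c "
from plant import bot
print(bot.close_job())"
```

```text
the job is handed in; nothing more can be done
None
```

Both large plates are on the bottom plate, each turned half round and lying flat; the top one is centred within about 3 mm, the bottom and small plates were not moved, and the job was handed in at about 13 s (no verdict was returned).

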